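# Scan a coated panel and hold it tucked under the gauge flap

## Robot

A 6-joint arm with a two-finger parallel gripper is mounted at the origin on the work surface. World frame = base frame: x ahead of the robot, y to its left, z up, the work surface at z = 0. Lengths are in m, angles in rad, forces in N, time in s.
With the tool pointing down it reaches from about 0.35 to 0.975 m from the base axis. Payload 4.9 kg.
Tool frame: the origin (TCP) lies on the centre line of the jaws, within the pads' length; the fingertips stand manip.tip_reach ahead of it and the grasp point (between the pads) is the TCP (manip.tip_reach is the distance from the TCP to the fingertips, in m); z points along the fingers, y is the line along which they close (so a half turn about z gives the same grasp; the last joint's range is limited). The gripper opens to 85 mm and grips with 20 to 120 N. Pads are 22 mm wide; open, the fingers measure 114 mm over their backs; the gripper's body (76 mm by 85 mm) begins 54 mm behind the grasp point. The pads swing forward as they close: fully open they stand 13 mm farther back than shut.
Start: joints at [1.178, 0.053, 1.613, -0, 1.476, -0.119], TCP at [0.169, 0.602, 0.25] pointing down, gripper open.
Joint ranges: [-3.01, 3.01], [-1.01, 2.22], [0.06, 2.58], [-1.02, 4.17], [0.09, 2.62], [-3.14, 3.14]. Speed limits (rad/s): [2.57, 2.57, 3.14, 3.14, 3.14, 3.14].

## Interface

Orientations are given as a unit quaternion [w, x, y, z].
In Python, from plant import manip gives the robot as it stands. The module is installed in compiled form; this text tells all that it offers.
- The arm moves only by the tool move_arm, never from a script. Its argument "rows" is a list of rows, each a list of 7 numbers: the shift along the tool's x, y, z in cm, then the turn, a rotation vector about the tool's x, y, z in degrees, then the opening, from -1 (shut) to 1 (fully open). In form: [[tx, ty, tz, ax, ay, az, jaw], ...]. A call has 1 to 20 rows; each row shifts and turns the commanded pose from where the row before left it, along the tool's axes as they then stand; what a row does not reach is not made up. A row lasts 1/12 s, in which the tool goes at most 41.7 mm and 7.16 degrees, less where a joint would pass 70% of its speed; a pose out of reach is approached as far as the arm can. A call is refused whole if a number of a shift passes 4.17 or a number of a turn 7.16, either way. A call with a gripper value outside its range is refused whole. The fingers move at their own pace and stop on an object; the grip force is fixed at half the most. Time passes only in rows, so rows that do not move let the fingers close. It gives the time, the measured TCP pose, the force, the opening and the grip force at its end, in the units of the state.
- manip.state(): the state, without advancing time (a new reading comes with each control period).
- manip.grab_frame(name): name is "scene" or "side" or "wrist"; returns a dict with "img" (420x560x3 uint8, blue, green, red), "mtx" (3x3 intrinsics, pixels), "k1" (the pictures are not rectified: a ray, as slopes to the right and down, at radius r is drawn at 1 + k1 r^2 times it, then the intrinsics apply), "R" (3x3) and "t" (3): a world point X has camera coordinates R X + t. Camera axes: x right, y down, z forward; pixel columns grow to the right and rows downward; lengths in m; the calibration is good to about 2 mm. A picture is of the moment at which its call begins. There is no depth.
- manip.job_done(): hands the job in; it is judged then, once.
The state is a dict: "time": time; "joint_pos": joint angles; "joint_vel": joint speeds; "joint_efforts": joint torques, N m; "tool_pos": TCP position; "tool_rot": TCP orientation; "contact_force": force on the tool from outside, world axes, zero at the start; "ft_torque": the same for the moment, N m; "gripper_width": opening from 0.0 (shut) to 1.0 (fully open); "grasp_force": force on a finger pad.
Only numpy, scipy, OpenCV 4.12 (cv2) and the standard library are available. Lean on these libraries where they do the work, as an engineer would, in place of code of your own. Each camera call takes 0.05 s, during which the arm holds its last target. There are 200 camera calls.

## Task

Log the specimen panel and load it: pick up the hand scanner and hold it steady for about a second with its reading spot on the bar label of the panel, then stand the scanner back upright on the bench. Then take the panel by its grip bar, lay it on the gauge stand's sprung bed and slide its free edge at least 20 mm under the lapped flap along the whole width, without lifting the flap, the panel's full width staying on the bed. Press the panel flat down so that the bed sinks about half of its 8 mm travel, and finish while still gripping it and holding it pressed; leave the cans, tubes and screwdriver standing around undisturbed.

Things in the scene. Friction and masses are not known exactly. Their poses are not given: they have to be found in the camera images.
- scanner: Grey/black hand scanner, 0.25 kg, upright on its foot. Origin: centre line on the foot's underside, x to its nose, z up. Foot 84 x 66 x 14 mm (x -30 to 54), handle 32 x 30 mm, on top a level head 36 mm wide (x -30 to 96, heights 112 to 146) with the nose overhanging. Reads straight down from a window under the nose (x 75, height 110). Grip the head's sides from above.
- scanner_grip (a point): Where to grip the scanner: middle of its head over the foot, at (12, 0, 129) mm in the scanner's frame; the fingers close along the scanner's y.
- spot (a point): The scanner's reading spot: on the beam, 165 mm straight below the window, at (75, 0, -55) mm in the scanner's frame (so 55 mm below the level of its foot). The scanner reads when this point lies on the label within 20 mm in every direction and the scanner is upright and still.
- panel: Bare aluminium panel, 0.2 kg (+-25 %), flat on the bench. Sheet 100 x 110 x 4 mm; along one 110 mm edge an upright grip bar 10 mm thick, top 36 mm above the underside. Origin: underside, under the bar's middle; x from the bar to the free edge (at 95 mm), y along the bar, z up. Grip the bar's middle from above, fingers closing along x, one fingertip over the sheet.
- label (a point): Middle of the white bar label, 32 x 46 mm, on top of the panel's sheet, at (40, 0, 4.5) mm in the panel's frame.
- corner_left (a point): Corner of the panel's free edge, at (95, 55, 2) mm in the panel's frame.
- corner_right (a point): Other corner of the panel's free edge, at (95, -55, 2) mm in the panel's frame.
- stand: Fixed gauge stand: grey base 270 x 190 x 22 mm (x -150 to 120) with a steel bed and a hinged flap. Origin: on the bench under the middle of the flap's near edge; x points from the open bed in under the flap, z up. Bed: flat plate, y -75 to 75, x -135 to 55 mm, its top 40 mm above the bench when not pressed. Under the flap an end stop at x 58.
- lip (a point): Middle of the flap's near edge, at (0, 0, 49) mm in the stand's frame.
- flap (a joint): Hinge of the light aluminium flap (150 g, 150 mm wide, 100 mm long, hinged at x = 100): 0 = resting level on its own stop, its flat underside 49 mm above the bench (9 mm above the unpressed bed); the near 14 mm are bent up by 26 degrees as a lead-in. Grows as the flap is lifted (rad); more than 0.05 counts as lifted.
- bed (a joint): How far the sprung bed is pushed down: 0 = up, 0.008 m = bottomed. It starts to sink at about 4 N and needs a further 1.2 N per mm (it stays level); the panel's weight alone does not move it.
- can_a: Yellow aluminium bottle blank, 54 mm across, 182 mm tall, bystander. Origin: centre of its underside.
- can_b: Another such yellow bottle, bystander.
- tube_a: Amber capped tube, 33 mm across, 66 mm tall, bystander. Origin: centre of its underside.
- tube_b: Another such tube, bystander.
- tube_c: A third such tube, bystander.
- screwdriver: Screwdriver lying on the bench near the robot, bystander.

How it is judged:
By the outcome, as a careful person would: the job done as asked, in the order asked, and still so for the second after the job is handed in, while the arm keeps its last pose, push and grip.
It also fails if it takes over 70 s, if anything falls off the work surface, if the arm or the gripper's body presses on something with over 40 N, if the wrist force passes 120 N, or if a joint passes its speed limit or range.

## Working session

There is one attempt and no reset: what is moved stays moved. The work goes in short steps, Python scripts to look and compute and a tool call to move; the robot and the scene stay as the last step left them, time stands still between calls to the robot, and variables do not carry over. Pictures are saved under pics/ and viewed, at most 10 in all, crops included, and the job is handed in when it is done.

Besides the shell and the picture viewer there is one more tool, called in YAML: its name, and indented under it one key for each argument. move_arm: Moves the arm, as the interface text tells. Its arguments: {"type":"object","properties":{"rows":{"type":"array","items":{"type":"array","items":{"type":"number"}}}},"required":["rows"]}

```bash
mkdir -p pics
cat > h.py <<'E'
import numpy as np,cv2
from plant import manip
def grab(n):
    f=manip.grab_frame(n); return f
def pix2ray(f,uv):
    uv=np.atleast_2d(np.array(uv,float)).reshape(-1,1,2)
    p=cv2.undistortPoints(uv,f['mtx'],np.array([f['k1'],0,0,0.]))[:,0]
    d=np.c_[p,np.ones(len(p))]@f['R']
    return -f['R'].T@f['t'],d
def onplane(f,uv,z):
    c,d=pix2ray(f,uv); return c+d*((z-c[2])/d[:,2])[:,None]
def proj(f,X):
    return cv2.projectPoints(np.atleast_2d(np.array(X,float)),cv2.Rodrigues(np.array(f['R']))[0],np.array(f['t'],float),f['mtx'],np.array([f['k1'],0,0,0.]))[0][:,0]
E
python3 - <<'E'
from h import *
print(manip.state(),manip.tip_reach)
for n in("scene","side","wrist"):
    f=grab(n); cv2.imwrite(f'pics/{n}0.png',f['img']); np.save(f'pics/{n}0.npy',f,allow_pickle=True)
    print(n,-f['R'].T@f['t'],f['R'][2],f['k1'])
E
```

```text
{'time': 0.0, 'joint_pos': array([ 1.17797750e+00,  5.33188799e-02,  1.61427005e+00,  1.18523414e-05,
        1.47593189e+00, -1.19003577e-01]), 'joint_vel': array([ 8.58865242e-04, -1.11366276e-04, -1.63141813e-03,  9.29921412e-04,
       -1.40851301e-03, -8.18531807e-05]), 'joint_efforts': array([-1.66174832e-03, -3.93670642e+01, -3.70182645e+01, -1.93090686e-04,
        6.97716256e-03,  4.46555859e-06]), 'tool_pos': array([0.16878819, 0.60119869, 0.24910079]), 'tool_rot': array([-2.49742378e-04,  1.36480831e-01,  9.90642243e-01, -9.31192684e-04]), 'contact_force': array([-0.5525607 ,  0.14891745, -0.01130575]), 'ft_torque': array([-0.01610491,  0.00809275, -0.0033847 ]), 'grasp_force': 0.0, 'gripper_width': 0.9981609389543381} 0.019
scene [1.09087505 0.41936455 0.73020909] [-0.56837865 -0.43783215 -0.69659796] -0.06826989504571361
side [ 0.16096515 -0.63349908  0.90107494] [ 0.34629665  0.56229037 -0.75093819] -0.05908285047718803
wrist [0.09905541 0.62028858 0.37273755] [ 0.2696384  -0.07783806 -0.95981059] -0.028662133117828063
```

View pics/scene0.png

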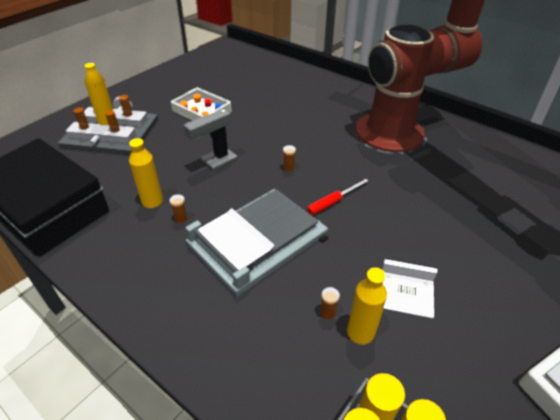

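View pics/side0.png

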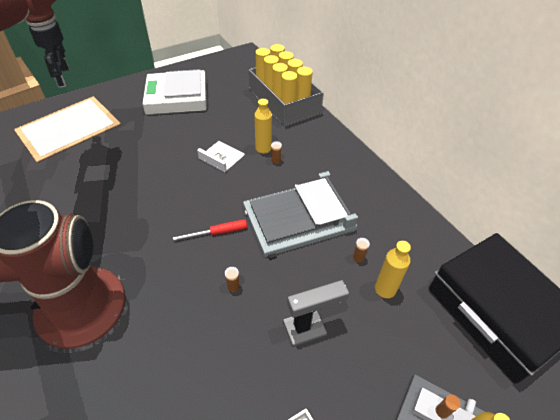

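The scene view shows the panel around (410,288), the stand around (257,238), and the scanner around (213,135). In the side view they are at (221,155), (300,212) and (312,310). I'll enlarge these areas for exact corners.

Run:
```python
from h import *
S=cv2.imread('pics/scene0.png');D=cv2.imread('pics/side0.png')
def crop(im,x,y,w,h,k):
    c=cv2.resize(im[y:y+h,x:x+w],None,fx=k,fy=k,interpolation=cv2.INTER_CUBIC)
    for i in range(0,w,10):
        cv2.line(c,(i*k,0),(i*k,4 if (x+i)%50 else 12),(0,255,0),1)
        if (x+i)%20==0: cv2.putText(c,str(x+i),(i*k,20),0,.35,(0,255,0),1)
    for i in range(0,h,10):
        cv2.line(c,(0,i*k),(6,i*k),(0,255,0),1)
        if (y+i)%20==0: cv2.putText(c,str(y+i),(8,i*k+4),0,.35,(0,255,0),1)
    return c
a=np.vstack([np.hstack([crop(S,370,240,80,100,5)[:300*2//2*1+0] if 0 else crop(S,370,250,80,75,5),crop(D,190,130,80,75,5)]),
 np.hstack([crop(S,170,100,80,75,5)[:225],crop(D,270,275,80,75,5)[:225]])])
a=np.vstack([np.hstack([crop(S,370,250,100,75,4),crop(D,180,125,100,75,4)]),np.hstack([crop(S,160,100,100,75,4),crop(D,270,275,100,75,4)])])
cv2.imwrite('pics/c1.png',a)
b=np.hstack([crop(S,180,180,160,120,5)[:, :], ]);cv2.imwrite('pics/c2.png',b)
cv2.imwrite('pics/c3.png',crop(D,230,165,140,100,5))
```

```text
(no output)
```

View pics/c1.png

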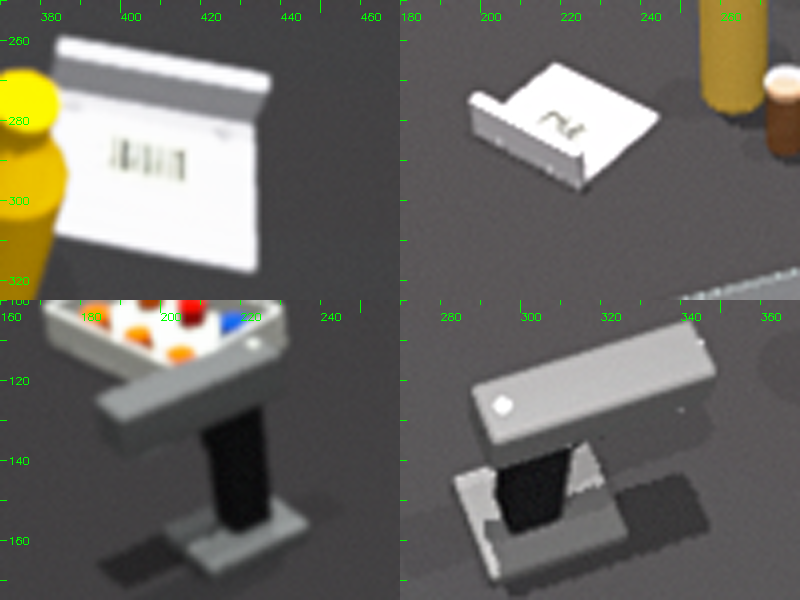

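View pics/c2.png

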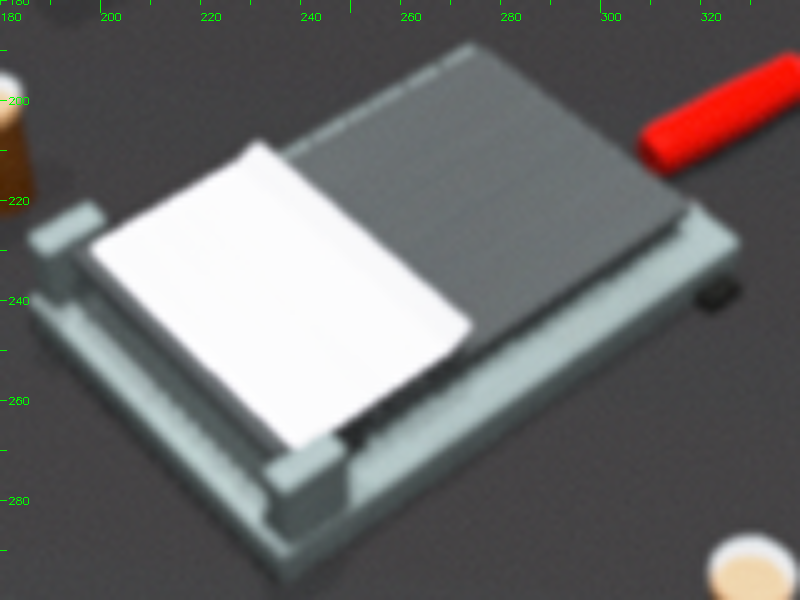

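View pics/c3.png

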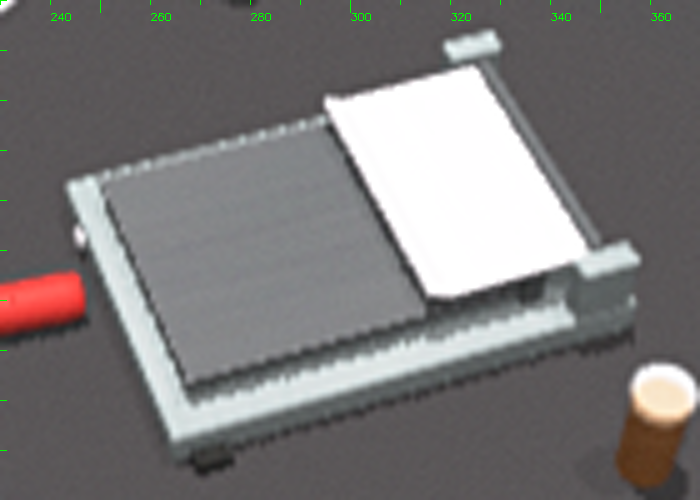

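The crops give corner pixels directly: the panel's free corners, bar and head edges, plus the stand's base, bed and flap corners. Next I turn them into positions.

Run:
```python
from h import *
np.set_printoptions(precision=4,suppress=True)
S=np.load('pics/scene0.npy',allow_pickle=True).item();D=np.load('pics/side0.npy',allow_pickle=True).item()
def p(t,f,uv,z): r=onplane(f,uv,z); print(t,r[:,:2].tolist() if 0 else r[:,:2].round(4).tolist())
p('panel free S',S,[[434.2,317.8],[384.3,308.8]],.004)
p('panel free D',D,[[219,140.8],[245,154.5]],.004)
p('bar top S far',S,[[385,259.5],[437.5,269.5]],.036)
p('bar top D near',D,[[198.3,148.3],[225.8,163.8]],.036)
p('bar bottom D',D,[[225.8,172]],.0)
# label bars centroid
for n,f,b in(('S',S,(395,280,420,300)),('D',D,(210,150,230,162))):
    g=cv2.cvtColor(f['img'],6)[b[1]:b[3],b[0]:b[2]]; g=255-g.astype(float); g[g<60]=0
    ys,xs=np.mgrid[b[1]:b[3],b[0]:b[2]]; p('label '+n,f,[[(xs*g).sum()/g.sum(),(ys*g).sum()/g.sum()]],.0045)
p('head S noseL,noseR,backL,backR',S,[[184.2,125],[190,129.5],[224,109],[230,112.5]],.146)
p('head D back,back,nose,nose',D,[[288,296.5],[293.8,310.8],[343,280],[348.8,293]],.146)
p('foot D',D,[[283.8,319.5],[326.5,333.3]],.014); p('foot D bot',D,[[294.5,344.5]],.0)
p('flap lip S',S,[[231.6,208],[274.4,244.6]],.055);p('flap hinge S',S,[[198,229.6],[239.6,270]],.05)
p('flap lip D',D,[[295.4,184.4],[315.6,224.4]],.055);p('flap hinge D',D,[[325.6,178],[349.6,216]],.05)
p('base S',S,[[237.6,290],[328,228]],.022);p('base D',D,[[243.6,202],[264.4,252.6]],.022)
p('bed S',S,[[318,221.6]],.04);p('bed D',D,[[250.4,202.6],[268,242]],.04)
# bystanders
for n,f,q in(('S',S,[[288,168],[178,220],[329,316],[150,205],[363,340]]),('D',D,[[233,290],[361,260],[277,162],[389,294],[263,150]])): p('by '+n,f,q,0.)
p('screw D',D,[[174,238],[246,227]],.01)
```

```text
panel free S [[0.5483, 0.3871], [0.591, 0.2972]]
panel free D [[0.5508, 0.3851], [0.5951, 0.2815]]
bar top S far [[0.5023, 0.2445], [0.4578, 0.3457]]
bar top D near [[0.4642, 0.3474], [0.509, 0.2397]]
bar bottom D [[0.5073, 0.2422]]
label S [[0.5208, 0.3106]]
label D [[0.5039, 0.3109]]
head S noseL,noseR,backL,backR [[0.5183, -0.3403], [0.5234, -0.3131], [0.3983, -0.3151], [0.4014, -0.2901]]
head D back,back,nose,nose [[0.4033, -0.2912], [0.3967, -0.3244], [0.5245, -0.3158], [0.5166, -0.347]]
foot D [[0.4063, -0.2776], [0.4727, -0.3549]]
foot D bot [[0.3997, -0.3364]]
flap lip S [[0.6023, -0.1061], [0.6287, 0.043]]
flap hinge S [[0.6966, -0.121], [0.723, 0.0278]]
flap lip D [[0.6373, 0.0458], [0.6058, -0.1047]]
flap hinge D [[0.7312, 0.0288], [0.7049, -0.1228]]
base S [[0.7486, 0.043], [0.4885, 0.0904]]
base D [[0.4898, 0.0852], [0.4562, -0.0966]]
bed S [[0.5011, 0.0693]]
bed D [[0.4985, 0.0592], [0.4743, -0.0832]]
by S [[0.3453, -0.1364], [0.6756, -0.2228], [0.6716, 0.2168], [0.6839, -0.3197], [0.6758, 0.2978]]
by D [[0.3418, -0.1426], [0.672, -0.229], [0.6699, 0.2038], [0.6703, -0.3441], [0.659, 0.2765]]
screw D [[0.2724, 0.0714], [0.4578, 0.01]]
```

move_arm:
  rows:
    - [0,0,0,0,0,-4.6,1]
    - [-2.29,-1.935,-0.207,0,0,0,1]
    - [-2.29,-1.935,-0.207,0,0,0,1]
    - [-2.29,-1.935,-0.207,0,0,0,1]
    - [-2.29,-1.935,-0.207,0,0,0,1]
    - [-2.29,-1.935,-0.207,0,0,0,1]
    - [-2.29,-1.935,-0.207,0,0,0,1]
    - [-2.29,-1.935,-0.207,0,0,0,1]
    - [-2.29,-1.935,-0.207,0,0,0,1]
    - [-2.29,-1.935,-0.207,0,0,0,1]
    - [-2.29,-1.935,-0.207,0,0,0,1]
    - [-2.29,-1.935,-0.207,0,0,0,1]
    - [-2.29,-1.935,-0.207,0,0,0,1]
    - [-2.29,-1.935,-0.207,0,0,0,1]
    - [-2.29,-1.935,-0.207,0,0,0,1]
    - [-2.29,-1.935,-0.207,0,0,0,1]
    - [0,0,0,0,0,0,1]
    - [0,0,0,0,0,0,1]

```text
time: 1.65
tool_pos: [0.4508, 0.2498, 0.2811]
tool_rot: [-0.0, 0.098, 0.995, 0.0]
contact_force: [-0.5, 0.2, -0.7]
gripper_width: 1.003
grasp_force: 0.0
```

```bash
cat >> h.py <<'E'
from scipy.spatial.transform import Rotation as Ro
def st():
    s=manip.state(); q=s['tool_rot']; R=Ro.from_quat(np.r_[q[1:],q[0]]).as_matrix()
    return s,R
def delta(p,yaw=None):
    """yaw: world heading (deg) of tool y. prints turn, then shift (cm) in the tool axes after the turn"""
    s,R=st(); cur=np.degrees(np.arctan2(R[1,1],R[0,1])); yaw=cur if yaw is None else yaw
    a=np.radians(yaw); ty=np.array([np.cos(a),np.sin(a),0]); tx=np.array([-ty[1],ty[0],0]); d=np.array(p)-s['tool_pos']
    print('t',s['time'],'pos',s['tool_pos'].round(4),'yaw',cur.round(2),'tilt',R[:,2].round(4),'F',s['contact_force'].round(2),'w',round(s['gripper_width'],3),'turn az',round(cur-yaw,2),'shift',(100*np.array([d@tx,d@ty,-d[2]])).round(3))
E
python3 - <<'E'
from h import *
delta([.45,.25,.28],78.9); f=grab('wrist'); cv2.imwrite('pics/w1.png',f['img'])
print(proj(f,[[.5218,.3123,.0045],[.485,.2965,.036],[.5,.2,0]]))
E
```

```text
t 1.65 pos [0.4508 0.2498 0.2811] yaw 78.75 tilt [-6.e-04  1.e-04 -1.e+00] F [-0.49  0.23 -0.69] w 1.003 turn az -0.15 shift [0.081 0.006 0.109]
[[341.16685298 225.67032315]
 [327.27718514 206.2297568 ]
 [248.68687206 224.87266665]]
```

Run:
```python
from h import *
f=grab('wrist'); np.save('pics/w1.npy',f,allow_pickle=True)
im=f['img']
c=im[100:360,200:520]; cv2.imwrite('pics/w1c.png',cv2.resize(c,None,fx=2.3,fy=2.3,interpolation=cv2.INTER_CUBIC))
```

```text
(no output)
```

View pics/w1c.png

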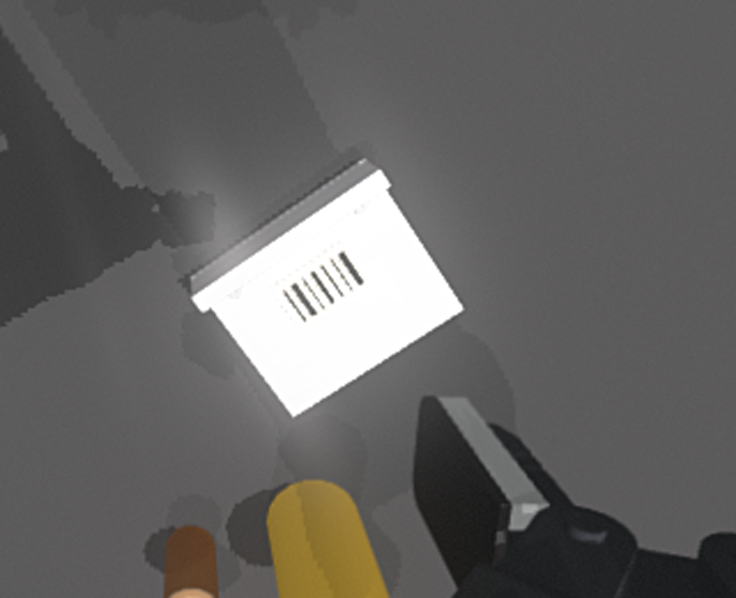

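move_arm:
  rows:
    - [-0.517,-2.918,0,0,0,-0.15,1]
    - [-0.517,-2.918,0,0,0,0,1]
    - [-0.517,-2.918,0,0,0,0,1]
    - [-0.517,-2.918,0,0,0,0,1]
    - [-0.517,-2.918,0,0,0,0,1]
    - [-0.517,-2.918,0,0,0,0,1]
    - [-0.517,-2.918,0,0,0,0,1]
    - [-0.517,-2.918,0,0,0,0,1]
    - [-0.517,-2.918,0,0,0,0,1]
    - [-0.517,-2.918,0,0,0,0,1]
    - [-0.517,-2.918,0,0,0,0,1]
    - [-0.517,-2.918,0,0,0,0,1]
    - [-0.517,-2.918,0,0,0,0,1]
    - [-0.517,-2.918,0,0,0,0,1]
    - [-0.517,-2.918,0,0,0,0,1]
    - [-0.517,-2.918,0,0,0,0,1]
    - [-0.517,-2.918,0,0,0,0,1]
    - [-0.517,-2.918,0,0,0,0,1]
    - [-0.517,-2.918,0,0,0,0,1]
    - [0,0,0,0,0,0,1]

```text
time: 3.42
tool_pos: [0.4414, -0.3148, 0.2808]
tool_rot: [-0.0, 0.096, 0.995, -0.001]
contact_force: [-0.7, 0.4, -0.5]
gripper_width: 0.996
grasp_force: 0.0
```

Run:
```python
from h import *
delta([.4397,-.313,.28],78.9)
f=grab('wrist'); np.save('pics/w2.npy',f,allow_pickle=True); cv2.imwrite('pics/w2.png',f['img'])
```

```text
t 3.4167 pos [ 0.4414 -0.3148  0.2808] yaw 78.94 tilt [-0.001 -0.001 -1.   ] F [-0.65  0.4  -0.51] w 0.996 turn az 0.04 shift [0.203 0.145 0.077]
```

View pics/w2.png

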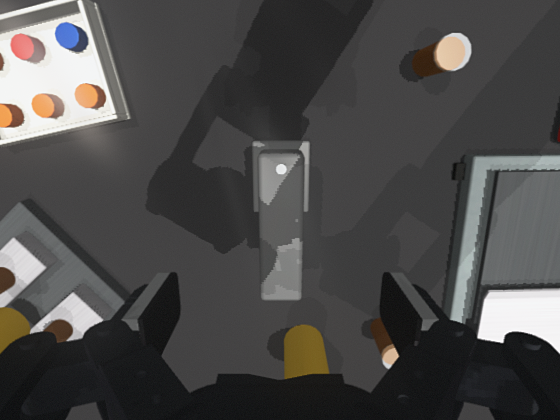

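The w1 crop shows the panel's free corners at full-image pixels (327.4,280.9) and (401.3,233.9). In w2 the scanner's head top spans about (259,150)–(303,150) at the back and (262,299)–(301,299) at the nose.

Run:
```python
from h import *
W=np.load('pics/w1.npy',allow_pickle=True).item();V=np.load('pics/w2.npy',allow_pickle=True).item()
print(onplane(W,[[327.4,280.9],[401.3,233.9]],.004)[:,:2].round(4).tolist())
g=cv2.cvtColor(W['img'],6); b=(318,205,362,244); k=255-g[b[1]:b[3],b[0]:b[2]].astype(float); k[k<70]=0
ys,xs=np.mgrid[b[1]:b[3],b[0]:b[2]]; print('label',onplane(W,[[(xs*k).sum()/k.sum(),(ys*k).sum()/k.sum()]],.0045).round(4))
print('bar outer top',onplane(W,[[200+192/2.3,100+280/2.3],[200+365/2.3,100+160/2.3]],.036).round(4).tolist())
print('head',onplane(V,[[259.5,150],[303,150],[262,300],[301.5,300]],.146)[:,:2].round(4).tolist())
print('led',onplane(V,[[281,169]],.146).round(4))
```

```text
[[0.5923, 0.285], [0.5463, 0.3855]]
label [[0.5185 0.3131 0.0045]]
bar outer top [[0.4926, 0.2459, 0.036], [0.4502, 0.3372, 0.036]]
head [[0.3914, -0.3213], [0.3976, -0.2894], [0.515, -0.3453], [0.5214, -0.3122]]
led [[ 0.4084 -0.3082  0.146 ]]
```

move_arm:
  rows:
    - [0.33,0.12,1.5,0,0,0,1]
    - [0,0,2.5,0,0,0,1]
    - [0,0,2.5,0,0,0,1]
    - [0,0,2.5,0,0,0,1]
    - [0,0,2,0,0,0,1]
    - [0,0,2,0,0,0,1]
    - [0,0,1.5,0,0,0,1]
    - [0,0,0.5,0,0,0,1]
    - [0,0,0,0,0,0,1]
    - [0,0,0,0,0,0,0.4]
    - [0,0,0,0,0,0,0.2]
    - [0,0,0,0,0,0,-0.3]
    - [0,0,0,0,0,0,-1]
    - [0,0,0,0,0,0,-1]
    - [0,0,0,0,0,0,-1]
    - [0,0,0,0,0,0,-1]
    - [0,0,0,0,0,0,-1]
    - [0,0,0,0,0,0,-1]

```text
time: 4.97
tool_pos: [0.439, -0.3114, 0.1328]
tool_rot: [0.001, 0.095, 0.995, -0.001]
contact_force: [0.4, -0.3, 5.3]
gripper_width: 0.411
grasp_force: 61.2
```

Run:
```python
from h import *
delta([.457,.325,.281],79.1); print(manip.state()['grasp_force'])
f=grab('wrist'); cv2.imwrite('pics/w3.png',f['img'])
```

```text
t 4.9667 pos [ 0.439  -0.3114  0.1328] yaw 79.05 tilt [ 0.0017 -0.0023 -1.    ] F [ 0.38 -0.34  5.29] w 0.411 turn az -0.05 shift [ 10.268  62.829 -14.823]
61.15965127944946
```

move_arm:
  rows:
    - [0,0,-0.8,0,0,0,-1]
    - [0,0,-2,0,0,0,-1]
    - [0,0,-2.5,0,0,0,-1]
    - [0,0,-2.5,0,0,0,-1]
    - [0,0,-2.5,0,0,0,-1]
    - [0,0,-2.5,0,0,0,-1]
    - [0,0,-2,0,0,0,-1]
    - [0.21,1.31,0,0,0,0,-1]
    - [0.422,2.62,0,0,0,0,-1]
    - [0.422,2.62,0,0,0,0,-1]
    - [0.422,2.62,0,0,0,0,-1]
    - [0.422,2.62,0,0,0,0,-1]
    - [0.422,2.62,0,0,0,0,-1]
    - [0.422,2.62,0,0,0,0,-1]
    - [0.422,2.62,0,0,0,0,-1]
    - [0.422,2.62,0,0,0,0,-1]
    - [0.422,2.62,0,0,0,0,-1]
    - [0.422,2.62,0,0,0,0,-1]
    - [0.422,2.62,0,0,0,0,-1]
    - [0.21,1.31,0,0,0,0,-1]

```text
time: 6.68
tool_pos: [0.4466, 0.0114, 0.2767]
tool_rot: [-0.002, 0.094, 0.996, 0.001]
contact_force: [-0.2, 0.1, -2.0]
gripper_width: 0.413
grasp_force: 60.9
```

move_arm:
  rows:
    - [0.21,1.31,0,0,0,0,-1]
    - [0.422,2.62,0,0,0,0,-1]
    - [0.422,2.62,0,0,0,0,-1]
    - [0.422,2.62,0,0,0,0,-1]
    - [0.422,2.62,0,0,0,0,-1]
    - [0.422,2.62,0,0,0,0,-1]
    - [0.422,2.62,0,0,0,0,-1]
    - [0.422,2.62,0,0,0,0,-1]
    - [0.422,2.62,0,0,0,0,-1]
    - [0.422,2.62,0,0,0,0,-1]
    - [0.422,2.62,0,0,0,0,-1]
    - [0.21,1.31,0,0,0,0,-1]
    - [0,0,0,0,0,0,-1]
    - [0,0,0,0,0,0,-1]

```text
time: 7.85
tool_pos: [0.4562, 0.2997, 0.2775]
tool_rot: [-0.001, 0.095, 0.996, -0.001]
contact_force: [-0.2, -0.3, -3.5]
gripper_width: 0.417
grasp_force: 61.2
```

Run:
```python
from h import *
delta([.4584,.3249,.192],79.1); print(manip.state()['grasp_force'])
f=grab('wrist'); cv2.imwrite('pics/w4.png',f['img'])
print(proj(f,[[.4584,.3249,.23]]))
```

```text
t 7.85 pos [0.4562 0.2997 0.2775] yaw 79.15 tilt [-0.0032 -0.0019 -1.    ] F [-0.17 -0.28 -3.52] w 0.417 turn az 0.05 shift [0.265 2.515 8.552]
61.17512226104736
[[327.78808572 250.98270994]]
```

View pics/w4.png

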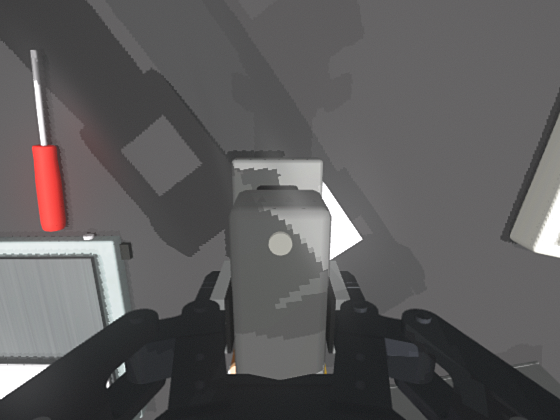

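The scanner sits straight in the jaws (head around (280,290), no visible tilt). I'll lower it over the label and hold it.

move_arm:
  rows:
    - [0.13,1.25,0,0,0,0,-1]
    - [0.14,1.25,1,0,0,0,-1]
    - [0,0,2,0,0,0,-1]
    - [0,0,2,0,0,0,-1]
    - [0,0,1.8,0,0,0,-1]
    - [0,0,1.2,0,0,0,-1]
    - [0,0,0.5,0,0,0,-1]
    - [0,0,0,0,0,0,-1]
    - [0,0,0,0,0,0,-1]
    - [0,0,0,0,0,0,-1]
    - [0,0,0,0,0,0,-1]

```text
time: 8.82
tool_pos: [0.4604, 0.3252, 0.196]
tool_rot: [0.001, 0.095, 0.995, 0.001]
contact_force: [0.3, -0.1, -2.8]
gripper_width: 0.41
grasp_force: 61.3
```

Run:
```python
from h import *
delta([.4584,.3249,.192],79.1); f=grab('side'); cv2.imwrite('pics/s2.png',cv2.resize(f['img'][60:260,120:320],None,fx=3,fy=3,interpolation=cv2.INTER_CUBIC))
```

```text
t 8.8167 pos [0.4604 0.3252 0.196 ] yaw 79.06 tilt [ 0.0025  0.0013 -1.    ] F [ 0.27 -0.1  -2.75] w 0.41 turn az -0.04 shift [ 0.192 -0.063  0.402]
```

View pics/s2.png

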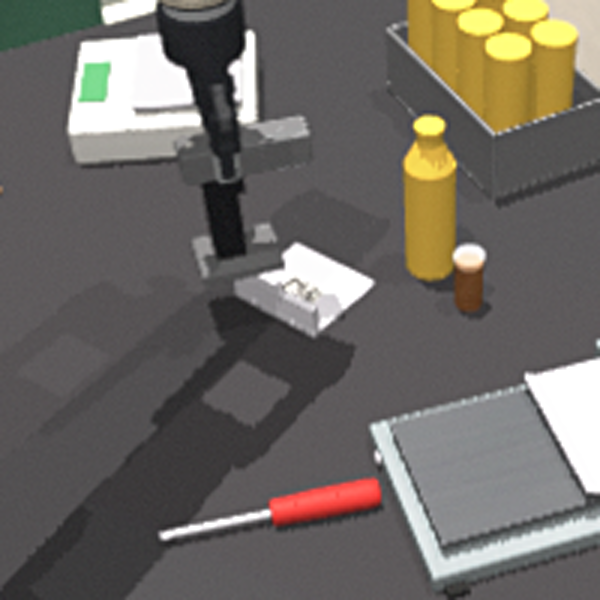

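In the side view (s2 crop) the scanner's foot is near (235,250). It is clear above the panel's bar, and the nose at (300,135) overhangs the label at about (298,290). I'll trim the position slightly and hold.

move_arm:
  rows:
    - [0.15,0,0.3,0,0,0,-1]
    - [0,0,0,0,0,0,-1]
    - [0,0,0,0,0,0,-1]
    - [0,0,0,0,0,0,-1]
    - [0,0,0,0,0,0,-1]
    - [0,0,0,0,0,0,-1]
    - [0,0,0,0,0,0,-1]
    - [0,0,0,0,0,0,-1]
    - [0,0,0,0,0,0,-1]
    - [0,0,0,0,0,0,-1]
    - [0,0,0,0,0,0,-1]
    - [0,0,0,0,0,0,-1]
    - [0,0,0,0,0,0,-1]
    - [0,0,0,0,0,0,-1]
    - [0,0,0,0,0,0,-1]
    - [0,0,0,0,0,0,-1]
    - [0,0,0,0,0,0,-1]
    - [0,0,0,0,0,0,-1]
    - [0,0,0,0,0,0,-1]
    - [0,0,0,0,0,0,-1]

```text
time: 10.53
tool_pos: [0.4581, 0.325, 0.1913]
tool_rot: [-0.0, 0.095, 0.995, -0.0]
contact_force: [0.4, 0.3, -1.8]
gripper_width: 0.412
grasp_force: 61.3
```

Run:
```python
from h import *
delta([.439,-.3114,.28],79.05)
```

```text
t 10.5333 pos [0.4581 0.325  0.1913] yaw 79.06 tilt [-0. -0. -1.] F [ 0.41  0.31 -1.82] w 0.412 turn az 0.01 shift [-10.213 -62.847  -8.866]
```

move_arm:
  rows:
    - [0,0,0,0,0,0,-1]
    - [0,0,0,0,0,0,-1]
    - [0,0,-1,0,0,0,-1]
    - [0,0,-2,0,0,0,-1]
    - [0,0,-2.4,0,0,0,-1]
    - [0,0,-2,0,0,0,-1]
    - [0,0,-1.5,0,0,0,-1]
    - [-0.21,-1.31,0,0,0,0,-1]
    - [-0.425,-2.62,0,0,0,0,-1]
    - [-0.425,-2.62,0,0,0,0,-1]
    - [-0.425,-2.62,0,0,0,0,-1]
    - [-0.425,-2.62,0,0,0,0,-1]
    - [-0.425,-2.62,0,0,0,0,-1]
    - [-0.425,-2.62,0,0,0,0,-1]
    - [-0.425,-2.62,0,0,0,0,-1]
    - [-0.425,-2.62,0,0,0,0,-1]
    - [-0.425,-2.62,0,0,0,0,-1]
    - [-0.425,-2.62,0,0,0,0,-1]
    - [-0.425,-2.62,0,0,0,0,-1]
    - [-0.21,-1.31,0,0,0,0,-1]

```text
time: 12.2
tool_pos: [0.4476, 0.0039, 0.2799]
tool_rot: [-0.0, 0.097, 0.995, -0.001]
contact_force: [-0.4, 0.2, -2.7]
gripper_width: 0.415
grasp_force: 61.5
```

move_arm:
  rows:
    - [-0.21,-1.31,0,0,0,0,-1]
    - [-0.425,-2.62,0,0,0,0,-1]
    - [-0.425,-2.62,0,0,0,0,-1]
    - [-0.425,-2.62,0,0,0,0,-1]
    - [-0.425,-2.62,0,0,0,0,-1]
    - [-0.425,-2.62,0,0,0,0,-1]
    - [-0.425,-2.62,0,0,0,0,-1]
    - [-0.425,-2.62,0,0,0,0,-1]
    - [-0.425,-2.62,0,0,0,0,-1]
    - [-0.425,-2.62,0,0,0,0,-1]
    - [-0.425,-2.62,0,0,0,0,-1]
    - [-0.425,-2.62,0,0,0,0,-1]
    - [-0.21,-1.31,0,0,0,0,-1]
    - [0,0,2,0,0,0,-1]
    - [0,0,3,0,0,0,-1]
    - [0,0,3,0,0,0,-1]
    - [0,0,2.5,0,0,0,-1]
    - [0,0,2,0,0,0,-1]
    - [0,0,0,0,0,0,-1]
    - [0,0,0,0,0,0,-1]

```text
time: 13.87
tool_pos: [0.4378, -0.3108, 0.154]
tool_rot: [-0.001, 0.095, 0.995, 0.001]
contact_force: [0.9, -0.2, -2.0]
gripper_width: 0.41
grasp_force: 61.5
```

Run:
```python
from h import *
delta([.439,-.3114,.1328],79.05)
```

```text
t 13.8667 pos [ 0.4378 -0.3108  0.154 ] yaw 79.06 tilt [-0.0027  0.0025 -1.    ] F [ 0.94 -0.18 -2.04] w 0.41 turn az 0.01 shift [-0.13  -0.037  2.123]
```

move_arm:
  rows:
    - [0,0,0.8,0,0,0,-1]
    - [0,0,0.5,0,0,0,-1]
    - [0,0,0.3,0,0,0,-1]
    - [0,0,0.2,0,0,0,-1]
    - [0,0,0.1,0,0,0,-1]
    - [0,0,0,0,0,0,-1]
    - [0,0,0,0,0,0,-1]

```text
time: 14.45
tool_pos: [0.439, -0.3118, 0.1366]
tool_rot: [0.0, 0.095, 0.995, -0.0]
contact_force: [0.2, -0.4, -2.2]
gripper_width: 0.412
grasp_force: 61.5
```

move_arm:
  rows:
    - [0,0,0.1,0,0,0,-1]
    - [0,0,0.1,0,0,0,-1]
    - [0,0,0.1,0,0,0,-1]
    - [0,0,0,0,0,0,-1]
    - [0,0,0,0,0,0,-1]

```text
time: 14.87
tool_pos: [0.4388, -0.3116, 0.1332]
tool_rot: [-0.0, 0.095, 0.995, 0.0]
contact_force: [-0.2, -0.0, -2.7]
gripper_width: 0.413
grasp_force: 61.5
```

move_arm:
  rows:
    - [0,0,0.1,0,0,0,-1]
    - [0,0,0.05,0,0,0,-1]
    - [0,0,0,0,0,0,-1]
    - [0,0,0,0,0,0,-1]

```text
time: 15.2
tool_pos: [0.4391, -0.3119, 0.1328]
tool_rot: [0.0, 0.095, 0.995, -0.0]
contact_force: [-1.9, 1.4, 4.1]
gripper_width: 0.414
grasp_force: 62.3
```

move_arm:
  rows:
    - [0,0,0,0,0,0,0.1]
    - [0,0,0,0,0,0,0.3]
    - [0,0,0,0,0,0,0.6]
    - [0,0,0,0,0,0,1]
    - [0,0,0,0,0,0,1]
    - [0,0,0,0,0,0,1]
    - [0,0,0,0,0,0,1]
    - [0,0,-1,0,0,0,1]
    - [0,0,-2,0,0,0,1]
    - [0,0,-3,0,0,0,1]
    - [0,0,-3,0,0,0,1]
    - [0,0,-3,0,0,0,1]
    - [0,0,-3,0,0,0,1]
    - [0,0,0,0,0,0,1]
    - [0,0,0,0,0,0,1]

```text
time: 16.45
tool_pos: [0.4398, -0.3125, 0.2856]
tool_rot: [0.002, 0.095, 0.995, -0.002]
contact_force: [0.3, 0.4, -0.2]
gripper_width: 1.001
grasp_force: 0.0
```

Run:
```python
from h import *
delta([.4835,.2967,.25],23.9)
delta([.48,.0,.28],79.05)
f=grab('wrist'); V=np.load('pics/w2.npy',allow_pickle=True).item()
# scanner indicator (white dot) position if upright
g=cv2.cvtColor(f['img'],6); m=(g>225).astype(np.uint8); n,l,s,c=cv2.connectedComponentsWithStats(m)
for i in range(1,n):
    if 30<s[i,4]<400: print(c[i].round(1),s[i,4],onplane(f,[c[i]],.146).round(4))
print(proj(f,[[.4084,-.3082,.146]]))
```

```text
t 16.45 pos [ 0.4398 -0.3125  0.2856] yaw 79.07 tilt [ 0.0044 -0.0042 -1.    ] F [ 0.25  0.37 -0.17] w 1.001 turn az 55.17 shift [53.924 28.677  3.557]
t 16.45 pos [ 0.4398 -0.3125  0.2856] yaw 79.07 tilt [ 0.0044 -0.0042 -1.    ] F [ 0.25  0.37 -0.17] w 1.001 turn az 0.02 shift [ 1.988 31.443  0.557]
[35.8  8.9] 269 [[ 0.2651 -0.4534  0.146 ]]
[278.  169.5] 64 [[ 0.4081 -0.3089  0.146 ]]
[[278.93783027 169.66828819]]
```

move_arm:
  rows:
    - [0,0,0,0,0,6.9,1]
    - [0,0,0,0,0,6.9,1]
    - [0,0,0,0,0,6.9,1]
    - [0,0,0,0,0,6.9,1]
    - [0,0,0,0,0,6.9,1]
    - [0,0,0,0,0,6.9,1]
    - [0,0,0,0,0,6.9,1]
    - [0,0,0,0,0,6.9,1]
    - [2.7,1.435,0,0,0,0,1]
    - [2.7,1.435,0,0,0,0,1]
    - [2.7,1.435,0,0,0,0,1]
    - [2.7,1.435,0,0,0,0,1]
    - [2.7,1.435,0,0,0,0,1]
    - [2.7,1.435,0,0,0,0,1]
    - [2.7,1.435,0,0,0,0,1]
    - [2.7,1.435,0,0,0,0,1]
    - [2.7,1.435,0,0,0,0,1]
    - [2.7,1.435,0,0,0,0,1]
    - [2.7,1.435,0,0,0,0,1]

```text
time: 18.08
tool_pos: [0.462, 0.0254, 0.2797]
tool_rot: [-0.002, 0.546, 0.838, -0.001]
contact_force: [0.6, -1.0, 0.6]
gripper_width: 0.994
grasp_force: 0.0
```

move_arm:
  rows:
    - [2.7,1.435,0,0,0,0,1]
    - [2.7,1.435,0,0,0,0,1]
    - [2.7,1.435,0,0,0,0,1]
    - [2.7,1.435,0,0,0,0,1]
    - [2.7,1.435,0,0,0,0,1]
    - [2.7,1.435,0,0,0,0,1]
    - [0,0,0,0,0,0,1]
    - [0,0,0,0,0,0,1]

```text
time: 18.75
tool_pos: [0.4752, 0.2076, 0.2796]
tool_rot: [-0.001, 0.544, 0.839, -0.002]
contact_force: [0.6, -0.5, -0.9]
gripper_width: 1.0
grasp_force: 0.0
```

Run:
```python
from h import *
delta([.4835,.2967,.15],23.9)
f=grab('wrist'); np.save('pics/w5.npy',f,allow_pickle=True); cv2.imwrite('pics/w5.png',f['img'])
g=cv2.cvtColor(f['img'],6); m=(g>150).astype(np.uint8)
cs,_=cv2.findContours(m,0,2)
for c in cs:
    if cv2.contourArea(c)>1500:
        q=cv2.approxPolyDP(c,5,True)[:,0]; print(cv2.contourArea(c),q.tolist()); print(onplane(f,q,.004)[:,:2].round(4).tolist()); print('z36',onplane(f,q,.036)[:,:2].round(4).tolist())
print(proj(f,[[.4835,.2967,.036]]))
```

```text
t 18.75 pos [0.4752 0.2076 0.2796] yaw 24.02 tilt [-0.0039 -0.0014 -1.    ] F [ 0.59 -0.46 -0.86] w 1.0 turn az 0.12 shift [ 7.807  4.366 12.964]
1819.5 [[276, 305], [383, 372], [394, 361], [288, 295], [284, 305]]
[[0.5375, 0.0506], [0.7199, 0.0139], [0.7248, 0.0366], [0.5458, 0.0706], [0.5472, 0.055]]
z36 [[0.5301, 0.0684], [0.6979, 0.0346], [0.7024, 0.0555], [0.5378, 0.0868], [0.539, 0.0724]]
2057.5 [[549, 188], [529, 182], [507, 192], [495, 223], [506, 240], [527, 243], [513, 236], [519, 225], [541, 210], [559, 208]]
[[0.7744, 0.3299], [0.7473, 0.3257], [0.7298, 0.3044], [0.7386, 0.2654], [0.7644, 0.2523], [0.7916, 0.26], [0.7695, 0.2604], [0.768, 0.2756], [0.7819, 0.3031], [0.8013, 0.3146]]
z36 [[0.748, 0.3253], [0.7231, 0.3215], [0.707, 0.3018], [0.7151, 0.2659], [0.7388, 0.254], [0.7639, 0.261], [0.7435, 0.2614], [0.7421, 0.2754], [0.755, 0.3006], [0.7728, 0.3112]]
9035.0 [[320, 53], [312, 64], [318, 164], [400, 160], [409, 59]]
[[0.4569, 0.3492], [0.4538, 0.3357], [0.5069, 0.2407], [0.5921, 0.2842], [0.5474, 0.3836]]
z36 [[0.456, 0.3431], [0.4532, 0.3306], [0.502, 0.2433], [0.5804, 0.2832], [0.5392, 0.3747]]
[[324.42392155 109.2911625 ]]
```

move_arm:
  rows:
    - [1.935,1.07,0,0,0,0,1]
    - [1.935,1.07,0,0,0,0,1]
    - [1.935,1.07,0,0,0,0,1]
    - [1.935,1.07,0,0,0,0,1]
    - [0,0,2,0,0,0,1]
    - [0,0,3,0,0,0,1]
    - [0,0,3,0,0,0,1]
    - [0,0,3,0,0,0,1]
    - [0,0,3,0,0,0,1]
    - [0,0,3,0,0,0,1]
    - [0,0,2.5,0,0,0,1]
    - [0,0,1.5,0,0,0,1]
    - [0,0,1,0,0,0,1]
    - [0,0,0,0,0,0,1]
    - [0,0,0,0,0,0,1]
    - [0,0,0,0,0,0,1]

```text
time: 20.13
tool_pos: [0.4852, 0.2948, 0.0634]
tool_rot: [0.001, 0.546, 0.838, 0.001]
contact_force: [-0.5, -0.8, 0.3]
gripper_width: 1.0
grasp_force: 0.0
```

Run:
```python
from h import *
for i in range(3): delta([.483,.2957,.030],24.0); f=grab('wrist')
```

```text
t 20.1333 pos [0.4852 0.2948 0.0634] yaw 23.83 tilt [ 2.2e-03  9.0e-04 -1.0e+00] F [-0.51 -0.78  0.33] w 1.0 turn az -0.17 shift [ 0.169 -0.169  3.336]
t 20.1833 pos [0.4854 0.2951 0.0637] yaw 23.84 tilt [ 0.0029  0.0012 -1.    ] F [ 0.09  0.72 -0.25] w 1.002 turn az -0.16 shift [ 0.15  -0.194  3.37 ]
t 20.2333 pos [0.4854 0.2952 0.0638] yaw 23.85 tilt [ 0.003   0.0012 -1.    ] F [0.32 0.38 0.14] w 0.997 turn az -0.15 shift [ 0.143 -0.198  3.376]
```

move_arm:
  rows:
    - [0.15,-0.18,1,0,0,0,1]
    - [0,0,1,0,0,0,1]
    - [0,0,0.8,0,0,0,1]
    - [0,0,0.5,0,0,0,1]
    - [0,0,0,0,0,0,0.5]
    - [0,0,0,0,0,0,0]
    - [0,0,0,0,0,0,-0.5]
    - [0,0,0,0,0,0,-1]
    - [0,0,0,0,0,0,-1]
    - [0,0,0,0,0,0,-1]
    - [0,0,0,0,0,0,-1]
    - [0,0,0,0,0,0,-1]
    - [0,0,0,0,0,0,-1]
    - [0,0,0,0,0,0,-1]
    - [0,0,0,0,0,0,-1]

```text
time: 21.53
tool_pos: [0.4824, 0.2957, 0.0295]
tool_rot: [0.0, 0.546, 0.838, 0.0]
contact_force: [-0.2, 0.1, 5.7]
gripper_width: 0.107
grasp_force: 59.9
```

Run:
```python
from h import *
delta([.483,.2957,.20],24.0); print(manip.state()['grasp_force'])
f=grab('wrist'); cv2.imwrite('pics/w6.png',f['img'])
```

```text
t 21.5333 pos [0.4824 0.2957 0.0295] yaw 23.86 tilt [ 1.e-03  4.e-04 -1.e+00] F [-0.16  0.12  5.65] w 0.107 turn az -0.14 shift [ -0.029   0.057 -17.049]
59.90121066570282
```

move_arm:
  rows:
    - [0,0,-0.5,0,0,0,-1]
    - [0,0,-1.5,0,0,0,-1]
    - [0,0,-2.5,0,0,0,-1]
    - [0,0,-3,0,0,0,-1]
    - [0,0,-3,0,0,0,-1]
    - [0,0,-1.5,0,0,0,-1]
    - [0,0,0,0,0,4,-1]
    - [0,0,0,0,0,6,-1]
    - [0,0,0,0,0,7,-1]
    - [0,0,0,0,0,7,-1]
    - [0,0,0,0,0,6,-1]
    - [0,0,0,0,0,4.1,-1]
    - [-1,0.25,0,0,0,0,-1]
    - [-2.2,0.55,0,0,0,0,-1]
    - [-2.2,0.55,0,0,0,0,-1]
    - [-2.2,0.55,0,0,0,0,-1]
    - [-2.2,0.55,0,0,0,0,-1]
    - [-2.2,0.55,0,0,0,0,-1]
    - [-2.2,0.55,0,0,0,0,-1]
    - [-1,0.25,0,0,0,0,-1]

```text
time: 23.25
tool_pos: [0.4915, 0.1365, 0.148]
tool_rot: [-0.0, 0.767, 0.641, -0.001]
contact_force: [0.7, -0.0, -1.5]
gripper_width: 0.102
grasp_force: 59.1
```

Run:
```python
from h import *
f=grab('wrist'); delta([.5009,-.0103,.11],-10.2); print(manip.state()['grasp_force'])
f=grab('wrist'); cv2.imwrite('pics/w7.png',f['img'])
```

```text
t 23.3 pos [0.4917 0.136  0.1481] yaw -10.31 tilt [-0.0014 -0.0017 -1.    ] F [ 1.2  -0.92 -1.84] w 0.103 turn az -0.11 shift [-14.237   3.494   3.809]
59.135733246803284
```

move_arm:
  rows:
    - [-1.2,0.3,0,0,0,0,-1]
    - [-2.2,0.55,0,0,0,0,-1]
    - [-2.2,0.55,0,0,0,0,-1]
    - [-2.2,0.55,0,0,0,0,-1]
    - [-2.2,0.55,0,0,0,0,-1]
    - [-2.2,0.55,0,0,0,0,-1]
    - [-2,0.45,0,0,0,0,-1]
    - [0,0,1,0,0,0,-1]
    - [0,0,2,0,0,0,-1]
    - [0,0,1,0,0,0,-1]
    - [0,0,0,0,0,0,-1]
    - [0,0,0,0,0,0,-1]
    - [0,0,0,0,0,0,-1]

```text
time: 24.43
tool_pos: [0.5017, -0.0062, 0.1093]
tool_rot: [0.0, 0.767, 0.642, 0.0]
contact_force: [0.4, -0.0, -0.9]
gripper_width: 0.098
grasp_force: 59.0
```

Run:
```python
from h import *
f=grab('side'); g=grab('scene');delta([.5009,-.0103,.0695],-10.2)
for n,h in(('sd3',f),('sc3',g)):
    np.save(f'pics/{n}.npy',h,allow_pickle=True)
cv2.imwrite('pics/j.png',np.hstack([cv2.resize(f['img'][130:280,220:375],(400,387)),cv2.resize(g['img'][170:310,175:335],(400,387))]))
# white regions in both, corner candidates
for n,h,b in(('side',f,(220,130,375,280)),('scene',g,(175,170,335,310))):
    k=(cv2.cvtColor(h['img'],6)[b[1]:b[3],b[0]:b[2]]>200).astype(np.uint8)
    for c in cv2.findContours(k,0,2)[0]:
        if cv2.contourArea(c)>150:
            q=cv2.approxPolyDP(c,2.5,True)[:,0]+np.array(b[:2]); print(n,cv2.contourArea(c),q.tolist())
```

```text
t 24.5333 pos [ 0.5022 -0.0065  0.11  ] yaw -10.19 tilt [ 1.8e-03 -2.0e-04 -1.0e+00] F [ 0.22 -0.38 -1.56] w 0.102 turn az 0.01 shift [-0.4   -0.059  4.046]
side 198.5 [[344, 229], [335, 227], [295, 240], [296, 243]]
side 677.5 [[289, 185], [271, 196], [271, 199], [278, 197], [283, 202], [283, 209], [269, 209], [263, 202], [268, 214], [273, 213], [273, 221], [304, 213]]
side 1367.0 [[295, 185], [315, 223], [357, 216], [346, 214], [324, 178]]
side 245.5 [[351, 130], [374, 151], [374, 130]]
scene 2298.5 [[231, 209], [199, 231], [240, 271], [238, 275], [272, 244]]
scene 820.5 [[246, 199], [276, 225], [305, 207], [295, 199], [284, 207], [268, 205], [260, 192]]
```

View pics/j.png

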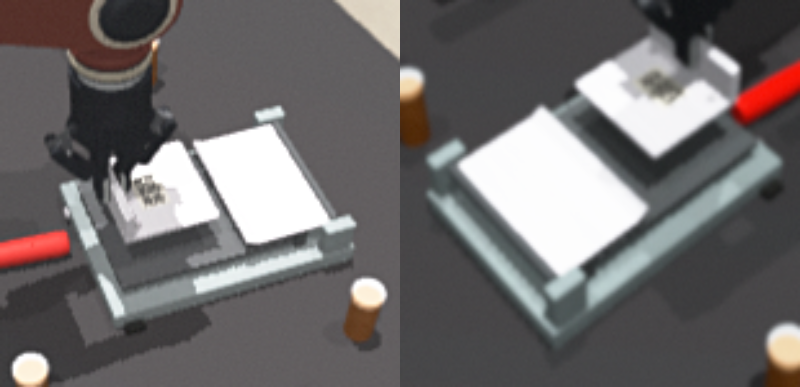

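The panel hangs level over the bed, parallel to the flap, with its free edge short of the lip. I'll lower it onto the bed and check the gap from these pictures.

move_arm:
  rows:
    - [-0.4,0,0.8,0,0,0,-1]
    - [0,0,1.2,0,0,0,-1]
    - [0,0,1,0,0,0,-1]
    - [0,0,0.5,0,0,0,-1]
    - [0,0,0.2,0,0,0,-1]
    - [0,0,0,0,0,0,-1]
    - [0,0,0,0,0,0,-1]
    - [0,0,0,0,0,0,-1]

```text
time: 25.2
tool_pos: [0.5011, -0.0107, 0.0722]
tool_rot: [0.0, 0.767, 0.641, 0.0]
contact_force: [0.1, 1.1, -2.5]
gripper_width: 0.105
grasp_force: 59.1
```

Run:
```python
from h import *
O=np.array([.619,-.0315]);a=np.radians(-10.2);X=np.array([np.cos(a),np.sin(a)]);Y=np.array([-X[1],X[0]])
def loc(f,uv,z): r=onplane(f,uv,z)[:,:2]-O; return (1000*np.c_[r@X,r@Y]).round(1).tolist()
D=np.load('pics/sd3.npy',allow_pickle=True).item();S=np.load('pics/sc3.npy',allow_pickle=True).item()
print('free edge (stand mm)',loc(D,[[289,185],[304,213]],.0845),loc(S,[[246,199],[276,225]],.0845))
print('lip',loc(D,[[295,185],[315,223]],.055),loc(S,[[231,209],[272,244]],.055))
delta([.5009,-.0103,.0695],-10.2)
```

```text
free edge (stand mm) [[-25.4, 56.7], [-25.3, -50.5]] [[-28.8, -52.2], [-25.8, 55.0]]
lip [[2.3, 77.5], [0.4, -69.5]] [[-0.2, -74.6], [-0.9, 70.4]]
t 25.2 pos [ 0.5011 -0.0107  0.0722] yaw -10.23 tilt [ 8.e-04 -1.e-04 -1.e+00] F [ 0.09  1.13 -2.49] w 0.105 turn az -0.03 shift [ 0.04  -0.029  0.274]
```

move_arm:
  rows:
    - [0,0,0.1,0,0,0,-1]
    - [0,0,0.1,0,0,0,-1]
    - [0,0,0.05,0,0,0,-1]
    - [0,0,0,0,0,0,-1]
    - [0,0,0,0,0,0,-1]
    - [0,0,0,0,0,0,-1]

```text
time: 25.7
tool_pos: [0.5009, -0.0107, 0.0695]
tool_rot: [0.0, 0.767, 0.641, 0.0]
contact_force: [0.2, -0.3, -1.9]
gripper_width: 0.106
grasp_force: 59.3
```

move_arm:
  rows:
    - [0,0,0.05,0,0,0,-1]
    - [0,0,0.05,0,0,0,-1]
    - [0,0,0,0,0,0,-1]
    - [0,0,0,0,0,0,-1]
    - [0,0,0,0,0,0,-1]

```text
time: 26.12
tool_pos: [0.5009, -0.0107, 0.0687]
tool_rot: [0.0, 0.767, 0.641, 0.0]
contact_force: [-1.8, 1.6, 2.9]
gripper_width: 0.109
grasp_force: 59.9
```

move_arm:
  rows:
    - [0,0.2,0,0,0,0,-1]
    - [0,0.35,0,0,0,0,-1]
    - [0,0.35,0,0,0,0,-1]
    - [0,0.35,0,0,0,0,-1]
    - [0,0.35,0,0,0,0,-1]
    - [0,0.35,0,0,0,0,-1]
    - [0,0.35,0,0,0,0,-1]
    - [0,0.35,0,0,0,0,-1]
    - [0,0.35,0,0,0,0,-1]
    - [0,0.35,0,0,0,0,-1]
    - [0,0.35,0,0,0,0,-1]
    - [0,0.3,0,0,0,0,-1]
    - [0,0,0,0,0,0,-1]
    - [0,0,0,0,0,0,-1]

```text
time: 27.28
tool_pos: [0.5409, -0.018, 0.0687]
tool_rot: [0.001, 0.767, 0.641, 0.001]
contact_force: [-0.9, 0.8, 4.3]
gripper_width: 0.107
grasp_force: 59.9
```

```bash
cat >> h.py <<'E'
def flap():
    O=np.array([.619,-.0315]);a=np.radians(-10.2);X=np.array([np.cos(a),np.sin(a)]);Y=np.array([-X[1],X[0]])
    T=st()[0]['tool_pos'][:2]-O; print('bar in stand mm',(1000*np.array([T@X,T@Y])).round(1))
    D=manip.grab_frame('side'); d0=np.load('pics/sd3.npy',allow_pickle=True).item()['img'][160:240,290:365]
    df=cv2.absdiff(D['img'][160:240,290:365],d0).max(2)>60
    ys,xs=np.nonzero(df); print('changed px near flap',len(xs),(xs.min()+290,xs.max()+290,ys.min()+160,ys.max()+160) if len(xs) else '')
    k=(cv2.cvtColor(D['img'],6)[130:280,220:375]>200).astype(np.uint8)
    for c in cv2.findContours(k,0,2)[0]:
        if cv2.contourArea(c)>150: print(cv2.contourArea(c),(cv2.approxPolyDP(c,2.5,True)[:,0]+[220,130]).tolist())
E
python3 - <<'E'
from h import *
delta([.5,0,.0687],-10.2); flap()
E
```

```text
t 27.2833 pos [ 0.5409 -0.018   0.0687] yaw -10.24 tilt [ 1.9e-03 -4.0e-04 -1.0e+00] F [-0.88  0.81  4.25] w 0.107 turn az -0.04 shift [ 1.046 -4.347 -0.   ]
bar in stand mm [-79.2  -0.5]
changed px near flap 617 (np.int64(290), np.int64(313), np.int64(162), np.int64(239))
1807.0 [[357, 216], [346, 214], [324, 178], [303, 184], [300, 192], [302, 202], [297, 196], [286, 204], [297, 209], [297, 216], [291, 218], [279, 210], [284, 222], [290, 224], [288, 228], [311, 223], [313, 219], [315, 223]]
245.5 [[351, 130], [374, 151], [374, 130]]
```

move_arm:
  rows:
    - [0,0.2,0,0,0,0,-1]
    - [0,0.3,0,0,0,0,-1]
    - [0,0.3,0,0,0,0,-1]
    - [0,0.3,0,0,0,0,-1]
    - [0,0.3,0,0,0,0,-1]
    - [0,0.3,0,0,0,0,-1]
    - [0,0.3,0,0,0,0,-1]
    - [0,0.1,0,0,0,0,-1]
    - [0,0,0,0,0,0,-1]
    - [0,0,0,0,0,0,-1]
    - [0,0,0,0,0,0,-1]

```text
time: 28.25
tool_pos: [0.5613, -0.0217, 0.0686]
tool_rot: [0.001, 0.767, 0.641, 0.0]
contact_force: [-0.3, 0.2, 4.1]
gripper_width: 0.106
grasp_force: 59.9
```

Run:
```python
from h import *
delta([.5,0,.0687],-10.2); flap(); print(manip.state()['ft_torque'])
```

```text
t 28.25 pos [ 0.5613 -0.0217  0.0686] yaw -10.24 tilt [ 1.5e-03 -3.0e-04 -1.0e+00] F [-0.31  0.21  4.11] w 0.106 turn az -0.04 shift [ 1.048e+00 -6.415e+00 -5.000e-03]
bar in stand mm [-58.6  -0.5]
changed px near flap 865 (np.int64(290), np.int64(316), np.int64(160), np.int64(239))
1474.5 [[357, 216], [346, 214], [324, 178], [310, 182], [303, 201], [300, 199], [293, 203], [299, 202], [300, 206], [303, 201], [308, 204], [308, 216], [304, 208], [305, 213], [299, 216], [295, 212], [292, 215], [286, 208], [291, 220], [296, 220], [295, 226], [313, 219], [315, 223]]
245.5 [[351, 130], [374, 151], [374, 130]]
[ 0.05443581  0.09876796 -0.02372396]
```

move_arm:
  rows:
    - [0,0,0.1,0,0,0,-1]
    - [0,0,0.1,0,0,0,-1]
    - [0,0,0,0,0,0,-1]
    - [0,0,0,0,0,0,-1]
    - [0,0,0,0,0,0,-1]
    - [0,0,0,0,0,0,-1]

```text
time: 28.8
tool_pos: [0.5613, -0.0217, 0.067]
tool_rot: [0.001, 0.767, 0.641, 0.0]
contact_force: [-1.3, 0.2, 6.2]
gripper_width: 0.105
grasp_force: 60.2
```

Run:
```python
from h import *
for i in range(4): grab('side');delta([.5,0,.0652],-10.2)
```

```text
t 28.85 pos [ 0.5613 -0.0217  0.067 ] yaw -10.24 tilt [ 1.4e-03 -3.0e-04 -1.0e+00] F [-0.98 -0.14  4.84] w 0.101 turn az -0.04 shift [ 1.048 -6.418  0.175]
t 28.9 pos [ 0.5613 -0.0217  0.067 ] yaw -10.24 tilt [ 1.4e-03 -3.0e-04 -1.0e+00] F [ 0.06 -0.11  6.35] w 0.103 turn az -0.04 shift [ 1.046 -6.417  0.176]
t 28.95 pos [ 0.5613 -0.0217  0.0669] yaw -10.24 tilt [ 1.4e-03 -3.0e-04 -1.0e+00] F [-1.3  -0.04  6.36] w 0.106 turn az -0.04 shift [ 1.046 -6.418  0.175]
t 29.0 pos [ 0.5613 -0.0217  0.067 ] yaw -10.24 tilt [ 1.5e-03 -3.0e-04 -1.0e+00] F [-1.54  1.37  4.67] w 0.105 turn az -0.04 shift [ 1.047 -6.419  0.177]
```

move_arm:
  rows:
    - [0,0,0.1,0,0,0,-1]
    - [0,0,0.07,0,0,0,-1]
    - [0,0,0,0,0,0,-1]
    - [0,0,0,0,0,0,-1]
    - [0,0,0,0,0,0,-1]
    - [0,0,0,0,0,0,-1]

```text
time: 29.5
tool_pos: [0.5613, -0.0217, 0.0655]
tool_rot: [0.001, 0.767, 0.641, 0.0]
contact_force: [-2.1, 0.2, 7.4]
gripper_width: 0.105
grasp_force: 60.5
```

Run:
```python
from h import *
F=[]
for i in range(12): f=grab('side');s=manip.state();F.append(np.r_[s['contact_force'],s['ft_torque'],s['tool_pos'][2]])
print(np.mean(F,0).round(3)); delta([.5,0,.0652],-10.2); flap()
# bed near edge shift, unpressed vs pressed, side view: optical shift of the near bed corner patch
a=np.load('pics/side0.npy',allow_pickle=True).item()
for nm,(x0,y0,x1,y1) in dict(bedfront=(262,228,285,250),flaphinge=(318,172,345,190)).items():
    A,B=[cv2.cvtColor(q['img'],6)[y0:y1,x0:x1].astype(np.float32) for q in(a,f)]
    print(nm,cv2.phaseCorrelate(A,B))
print('exp 4mm',proj(f,[[.4743,-.0832,.036]])-proj(f,[[.4743,-.0832,.04]]))
cv2.imwrite('pics/fin.png',f['img'])
```

```text
[-1.596 -0.012  7.426  0.023  0.317 -0.008  0.066]
t 30.1 pos [ 0.5613 -0.0217  0.0655] yaw -10.24 tilt [ 1.3e-03 -3.0e-04 -1.0e+00] F [-1.66  0.13  6.43] w 0.104 turn az -0.04 shift [ 1.05  -6.418  0.033]
bar in stand mm [-58.5  -0.6]
changed px near flap 862 (np.int64(290), np.int64(316), np.int64(161), np.int64(239))
1438.0 [[357, 216], [346, 214], [324, 178], [310, 182], [311, 186], [302, 198], [309, 205], [308, 216], [306, 210], [304, 215], [298, 216], [286, 209], [291, 220], [297, 223], [295, 227], [312, 223], [311, 217], [315, 223]]
245.5 [[351, 130], [374, 151], [374, 130]]
bedfront ((0.6305739165154769, -0.7219751915329571), 0.4357080053952005)
flaphinge ((0.5498405675905289, 0.020383150828969576), 1.008577333556281)
exp 4mm [[-0.00299012  0.9205238 ]]
```

```bash
python3 -c "
from plant import manip
print(manip.job_done())"
```

```text
the job is handed in; nothing more can be done
None
```

I held the scanner over the label for about 1.6 s, stood it back upright on the bench, then slid the panel about 36 mm under the flap and pressed the bed down roughly 4 mm, still gripped at hand-in; the flap's corners did not move in the images, I did not separately re-check the cans, tubes and screwdriver, and hand-in gave no verdict.

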